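# Open the inlaid workbox by its concealed catch

### The arm

A 6-joint arm with a two-finger parallel gripper is mounted at the origin on the work surface. World frame = base frame: x ahead of the robot, y to its left, z up, the work surface at z = 0. Lengths are in m, angles in rad, forces in N, time in s.
With the tool pointing down it reaches from about 0.35 to 0.725 m from the base axis. Payload 4.3 kg.
Tool frame: the origin (TCP) lies at the very end of the fingers, on their centre line; the grasp point (between the pads) lies 19 mm behind it; z points along the fingers, y is the line along which they close (so a half turn about z gives the same grasp; the last joint's range is limited). The gripper opens to 85 mm and grips with 20 to 120 N. Pads are 22 mm wide; open, the fingers measure 114 mm over their backs; the gripper's body (76 mm by 85 mm) begins 54 mm behind the grasp point. The pads swing forward as they close: fully open they stand 13 mm farther back than shut.
Start: joints at [-1.349, 0.377, 0.081, 1.274, 0, 1.46], TCP at [0.187, -0.544, 0.231] pointing down, gripper open.
Joint ranges: [-2.72, 2.72], [-0.84, 1.66], [-1.02, 1.22], [-1.77, 2.12], [-1.37, 1.28], [-3.14, 3.14]. Speed limits (rad/s): [2.57, 2.57, 3.14, 3.14, 3.14, 3.14].

### API

Orientations are given as a 3x3 rotation matrix whose columns are the frame's x, y, z axes.
In Python, from plant import observe, eyes, workorder gives the robot as it stands. The module is installed in compiled form; this text tells all that it offers.
- The arm moves only by the tool drive_tool, never from a script. Its argument "targets" is text: rows parted by semicolons, each of 7 numbers parted by spaces: the shift along the tool's x, y, z in cm, then the turn, a rotation vector about the tool's x, y, z in rad, then the opening in per cent of the stroke, from 0 (shut) to 100 (fully open). A call has exactly 8 rows; each row shifts and turns the commanded pose from where the row before left it, along the tool's axes as they then stand; what a row does not reach is not made up. A row lasts 1/12 s, in which the tool goes at most 41.7 mm and 7.16 degrees, less where a joint would pass 70% of its speed; a pose out of reach is approached as far as the arm can. A call is refused whole if a number of a shift passes 4.17 or a number of a turn 0.125, either way. A call with a gripper value outside its range is refused whole. The fingers move at their own pace and stop on an object; "grip_force" is the grip in N (left out, the last holds). Time passes only in rows, so rows that do not move let the fingers close, or fill a call up. It gives the time, the measured TCP pose, the force, the opening and the grip force at its end, in the units of the state.
- observe(): the state, without advancing time (a new reading comes with each control period).
- eyes.read_camera(name): name is "side" or "top"; returns the picture (384x512x3 uint8, red, green, blue); there is no depth.
- eyes.camera_params(name): a dict with "fx", "fy", "cx", "cy" (pixels), "origin" and "attitude" of the camera in the world. Camera axes: x right, y down, z forward; pixel columns grow to the right and rows downward; lengths in m; the calibration is good to about 2 mm. A picture is of the moment at which its call begins. camera_params takes no time and is no camera call.
- workorder.hand_in(): hands the job in; it is judged then, once.
The state is a dict: "time_s": time; "joint_positions": joint angles; "dq": joint speeds; "joint_efforts": joint torques, N m; "ee_pos": TCP position; "ee_rot": TCP orientation; "wrist_force": force on the tool from outside, world axes, zero at the start; "moment": the same for the moment, N m; "gripper_width": finger opening in m; "grasp_force": force on a finger pad.
Only numpy, scipy, OpenCV 4.12 (cv2) and the standard library are available. Lean on these libraries where they do the work, as an engineer would, in place of code of your own. Each camera call takes 0.05 s, during which the arm holds its last target. There are 200 camera calls.

### The job

One of the four inlaid walnut squares along the front ledge of the workbox is its concealed catch: feel along the row with a fingertip for the one that gives, and press it right in so that the lid springs up part way. Then push the lid back with the fingers until it rests wide open by itself. Do not grip or force the lid, and leave everything else on the table where it stands.

Things in the scene. Friction and masses are not known exactly. Their poses are not given: they have to be found in the camera images.
- workbox: walnut workbox fixed to the table, 190 (x) x 250 (y) x 76 mm high; origin at the centre of its underside, z up, x from the front ledge (the robot's side) to the lid's hinge. The flat ledge (box x -95 to -33 mm) bears a row of four alike walnut squares, 45 x 45 mm, 49 mm apart along y, flush with it, parted by 3 mm brass lines. The lid, flush too, covers x -31 to +86 mm.
- square1 (a point): centre of the top face of the square in place 1 of the row, counted from the box's +y end (box x -65, y +73.5, z 76 mm). In each run any one of the four places holds the square that is the catch; the other three are solid.
- square2 (a point): centre of the top face of the square in place 2 of the row, counted from the box's +y end (box x -65, y +24.5, z 76 mm). In each run any one of the four places holds the square that is the catch; the other three are solid.
- square3 (a point): centre of the top face of the square in place 3 of the row, counted from the box's +y end (box x -65, y -24.5, z 76 mm). In each run any one of the four places holds the square that is the catch; the other three are solid.
- square4 (a point): centre of the top face of the square in place 4 of the row, counted from the box's +y end (box x -65, y -73.5, z 76 mm). In each run any one of the four places holds the square that is the catch; the other three are solid.
- catch (a joint): how far the concealed catch is pressed in (m): 0 flush, 0.006 at its stop; it frees the lid at about 0.004. It sinks straight down on a spring, 1.5 N at first touch to 4 N at its stop, and comes back when let go. What presses it must fit within its 45 x 45 mm: the ledge around it, like the solid squares, does not give. The value does not tell which square it is.
- lid (a joint): opening of the workbox lid (rad): 0 shut, 1.85 its back stop. Once the catch frees it, the hinge spring raises it within a second to about 1.2, where it waits; from there it must be pushed (1 to 3 N at its edge, a damped hinge). Pushed well past upright (to 1.65 or more) it falls slowly onto its back stop and stays; let go before that, it sinks back to 1.2.
- lid_edge (a point): middle of the top of the lid's free edge, 119 mm from the hinge axis, which runs along box y at box x 88, z 77 mm; at 1.2 rad this point is at box x 44, z 188 mm. The lid is 8 mm thick, 232 mm wide; inside, 4 mm behind the free edge, hangs a skirt whose foot is 21 mm below the lid's top.
- tumbler: empty glass tumbler, upright, 100 mm high, 72 mm across the rim; origin at the centre of its underside. Bystander.
- dish: yellow ceramic dish, 128 mm across, 30 mm high; origin at the centre of its underside. Bystander.
- bobbin_case: flat hard plastic bobbin case with a clear lid, 90 x 130 x 33 mm high; origin at the centre of its underside. Bystander.
- magnifier: stainless magnifier on a short arm over a 120 mm round foot, about 175 mm high; origin at the centre of its underside. Bystander.
- weight: small brass pattern weight with a knob, 38 mm across, 42 mm high; origin at the centre of its underside. Bystander.
- spool: empty wooden spool, upright, 32 mm across, 50 mm high; origin at the centre of its underside. Bystander.

How it is judged:
On the way, in this order (a step that is already met when the one before it is completed fails the run):
1. the concealed catch is pressed in (more than 3 mm) (value of joint catch above 0.003 m), for 0.05 s.
2. the lid has sprung up part way (more than 0.6 rad) (value of joint lid above 0.6 rad), for 0.05 s.
At the end, for the whole second after the job is handed in: the lid rests at its back stop (more than 1.75 rad open) and is still, the catch has come back up (less than 2 mm pressed), and each bystander is within 20 mm of where it stood (value of joint lid above 1.75 rad and velocity of joint lid between -0.05 and 0.05 rad/s and value of joint catch below 0.002 m and distance of each of tumbler, dish, bobbin_case, magnifier, weight, spool from where it was at the start of the episode below 0.02 m); the robot touches nothing.
It fails at once if a bystander was lifted, knocked over or shifted by more than 20 mm (distance of any of tumbler, dish, bobbin_case, magnifier, weight, spool from where it was at the start of the episode above 0.02 m or angle between any of tumbler, dish, bobbin_case, magnifier, weight, spool's own z axis and vertical above 0.3 rad).
It fails at once if the lid was gripped or forced (more than 35 N from the fingers) (contact force between the fingers and lid above 35 N).
It also fails if it takes over 48 s, if anything falls off the work surface, if the arm or the gripper's body presses on something with over 40 N, if the wrist force passes 120 N, or if a joint passes its speed limit or range.

## Working session

There is one attempt and no reset: what is moved stays moved. The work goes in short steps, Python scripts to look and compute and a tool call to move; the robot and the scene stay as the last step left them, time stands still between calls to the robot, and variables do not carry over. Pictures are saved under pics/ and viewed, at most 10 in all, crops included, and the job is handed in when it is done.

Besides the shell and the picture viewer there is one more tool, called after ">>>" by a JSON object that holds its "method" and its "body", one argument or row to a line. drive_tool: Moves the arm, as the interface text tells. Its arguments: {"type":"object","properties":{"targets":{"type":"string"},"grip_force":{"type":"number"}},"required":["targets"]}

```bash
mkdir -p pics; python3 - <<'E'
from plant import observe, eyes
import cv2,numpy as np
for n in("top","side"):
    im=eyes.read_camera(n); cv2.imwrite(f"pics/{n}0.png",im[:,:,::-1]); p=eyes.camera_params(n); print(n,p)
s=observe(); print(s)
E
```

```text
top {'fx': 440.4937536805895, 'fy': 440.4937536805895, 'cx': 255.98611175510615, 'cy': 198.71543734015626, 'origin': array([ 0.36978651, -0.046394  ,  1.33179868]), 'attitude': array([[ 2.34436794e-02, -9.91969725e-01,  1.24283779e-01],
       [-9.99725112e-01, -2.32235003e-02,  3.22025794e-03],
       [-3.08094010e-04, -1.24325110e-01, -9.92241489e-01]])}
side {'fx': 424.5654611646705, 'fy': 424.5654611646705, 'cx': 257.7977655846967, 'cy': 191.86039043025497, 'origin': array([0.21054265, 0.56423499, 0.90700616]), 'attitude': array([[-0.8614844 , -0.39723817,  0.31630122],
       [-0.50758825,  0.65638164, -0.55813736],
       [ 0.01409915, -0.64137741, -0.76709597]])}
{'time_s': 0.1, 'joint_positions': array([-1.34930333e+00,  3.77984009e-01,  7.97741525e-02,  1.27442201e+00,
       -4.57463210e-06,  1.46051861e+00]), 'dq': array([ 0.00052709, -0.00365875,  0.00365017,  0.00080236, -0.00095448,
        0.00028481]), 'joint_efforts': array([ 1.16758722e-03, -4.64695823e+01,  2.70581585e+01,  1.19396526e-02,
       -1.28023803e-04, -7.07448436e-06]), 'ee_pos': array([ 0.18717335, -0.54305697,  0.23046342]), 'ee_rot': array([[ 9.45467112e-01,  3.25717323e-01, -4.07704926e-04],
       [ 3.25717519e-01, -9.45465438e-01,  1.78968884e-03],
       [ 1.97461741e-04, -1.82488857e-03, -9.99998315e-01]]), 'wrist_force': array([ 0.0848851 , -0.21464355, -0.29984469]), 'moment': array([-0.11006839,  0.0024221 ,  0.04321456]), 'grasp_force': 0.0, 'gripper_width': 0.085256754668481}
```

View pics/top0.png

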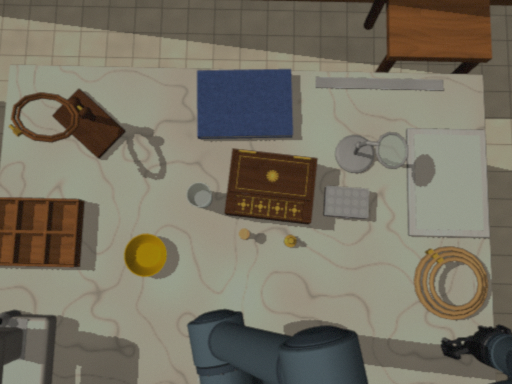

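View pics/side0.png

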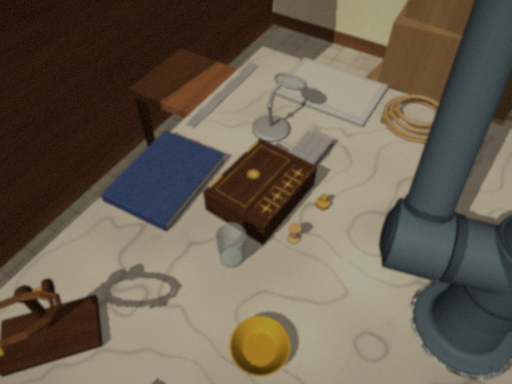

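The top view shows the box at about px (225–316, 150–222), with four gold ornaments near (242,204), (259,206), (276,208) and (293,210). The tumbler is at (200,195), the bobbin case at (347,202), the spool at (246,234), the weight at (291,240), the magnifier at (355–390,152) and the dish at (146,255). The side view shows the same layout.

```bash
cat > h.py <<'E'
import numpy as np,cv2
from plant import observe, eyes
def ray(n,uv,z):
    p=eyes.camera_params(n);d=np.asarray(p["attitude"])@[(uv[0]-p["cx"])/p["fx"],(uv[1]-p["cy"])/p["fy"],1]
    o=np.asarray(p["origin"]);return o+d*(z-o[2])/d[2]
def proj(n,X):
    p=eyes.camera_params(n);c=np.asarray(p["attitude"]).T@(np.asarray(X)-p["origin"])
    return np.array([p["fx"]*c[0]/c[2]+p["cx"],p["fy"]*c[1]/c[2]+p["cy"]])
E
python3 - <<'E'
from h import *
im={n:cv2.imread(f"pics/{n}0.png") for n in("top","side")}
c=cv2.resize(im["top"][140:255,185:335],None,fx=5,fy=5,interpolation=cv2.INTER_CUBIC)
cv2.imwrite("pics/crop.png",c)
for n in im:
    h=cv2.cvtColor(im[n],cv2.COLOR_BGR2HSV)
    m=((h[...,0]>15)&(h[...,0]<35)&(h[...,1]>80)&(h[...,2]>110)).astype(np.uint8)
    roi=np.zeros_like(m)
    if n=="top": roi[145:224,222:320]=1
    else: roi[135:245,200:320]=1
    k,l,st,ce=cv2.connectedComponentsWithStats(m*roi)
    for i in range(1,k):
        if st[i,4]>8: print(n,st[i],ce[i].round(1),ray(n,ce[i],.076).round(4))
E
```

```text
top [239 149  18   4  40] [247.2 150.6] [ 0.6676 -0.0134  0.076 ]
top [294 156  17   3  35] [302. 157.] [ 0.6524 -0.1732  0.076 ]
top [267 170  11  11  94] [272.2 175.4] [ 0.5962 -0.0876  0.076 ]
top [241 202   5   5  19] [242.9 204.2] [ 0.5105 -0.0053  0.076 ]
top [258 204   5   5  19] [259.8 205.8] [ 0.5068 -0.0539  0.076 ]
top [275 206   5   5  19] [276.8 207.8] [ 0.5021 -0.1027  0.076 ]
top [292 208   5   5  18] [293.9 209.8] [ 0.4977 -0.1518  0.076 ]
side [246 141  12  11  33] [251.9 146.1] [ 0.6522 -0.176   0.076 ]
side [247 169  12  10  88] [252.8 173.8] [ 0.5961 -0.0874  0.076 ]
side [295 171   6   5  21] [297.1 172.7] [ 0.4974 -0.1516  0.076 ]
side [208 174  14  13  50] [215.2 180.6] [ 0.6675 -0.0159  0.076 ]
side [285 182   5   4  19] [287.1 183.6] [ 0.5023 -0.104   0.076 ]
side [274 194   6   5  22] [276.7 195.6] [ 0.5059 -0.0546  0.076 ]
side [316 197   4  13  42] [317.7 202.7] [ 0.4067 -0.0875  0.076 ]
side [263 206   6   5  28] [265.4 207.9] [ 0.511  -0.0056  0.076 ]
side [288 222  14  22 220] [294.1 232.2] [0.4165 0.0222 0.076 ]
```

View pics/crop.png

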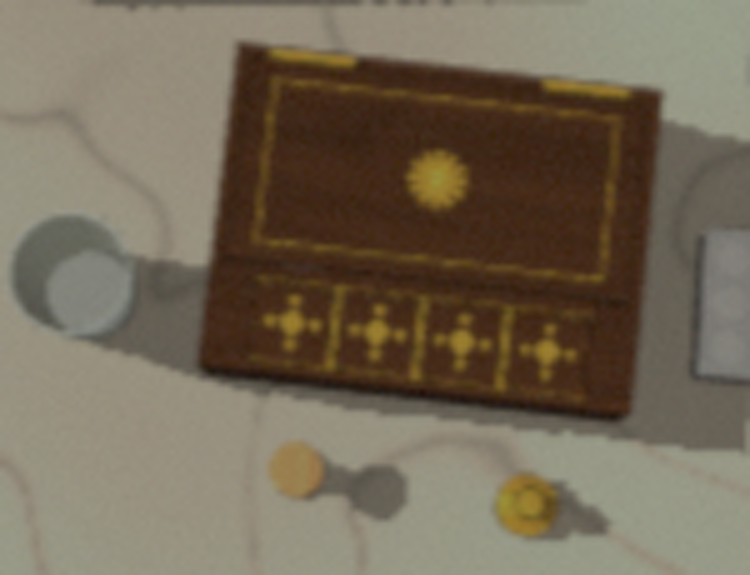

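>>> {"method": "drive_tool", "body": {
  "targets": "0 0 0 0 0 0.106 0; 0 0 0 0 0 0.106 0; 0 0 0 0 0 0.106 0; 0 0 0 0 0 0.106 0; 2.2 -3.4 0 0 0 0 0; 2.2 -3.4 0 0 0 0 0; 2.2 -3.4 0 0 0 0 0; 2.2 -3.4 0 0 0 0 0",
  "grip_force": 20
}}

```text
time_s: 0.77
ee_pos: [0.2879, -0.4147, 0.2307]
ee_rot: [[0.996, -0.093, -0.0], [-0.093, -0.996, 0.001], [-0.0, -0.001, -1.0]]
wrist_force: [1.1, -0.7, -0.3]
gripper_width: 0.0001
grasp_force: 0.0
```

>>> {"method": "drive_tool", "body": {
  "targets": "2.2 -3.4 0 0 0 0 0; 2.2 -3.4 0 0 0 0 0; 2.2 -3.4 0 0 0 0 0; 2.2 -3.4 0 0 0 0 0; 2.2 -3.4 0 0 0 0 0; 2.2 -3.4 0 0 0 0 0; 2.2 -3.4 0 0 0 0 0; 0 0 0 0 0 0 0"
}}

```text
time_s: 1.43
ee_pos: [0.4658, -0.1879, 0.2309]
ee_rot: [[0.996, -0.084, 0.001], [-0.084, -0.996, 0.003], [0.001, -0.003, -1.0]]
wrist_force: [-0.1, 0.4, 0.0]
gripper_width: -0.0
grasp_force: 0.0
```

>>> {"method": "drive_tool", "body": {
  "targets": "1.2 -1.95 0 0 0 0 0; 1.2 -1.95 0 0 0 0 0; 0 0 3.6 0 0 0 0; 0 0 3.6 0 0 0 0; 0 0 3.6 0 0 0 0; 0 0 2.4 0 0 0 0; 0 0 1.0 0 0 0 0; 0 0 0 0 0 0 0"
}}

```text
time_s: 2.1
ee_pos: [0.4875, -0.1561, 0.0866]
ee_rot: [[0.996, -0.092, -0.006], [-0.092, -0.996, 0.002], [-0.006, -0.002, -1.0]]
wrist_force: [-0.5, -0.1, -0.2]
gripper_width: -0.0001
grasp_force: 0.0
```

>>> {"method": "drive_tool", "body": {
  "targets": "0.5 -0.5 0 0 0 0 0; 0 0 0.4 0 0 0 0; 0 0 0.3 0 0 0 0; 0 0 0.2 0 0 0 0; 0 0 0.15 0 0 0 0; 0 0 0.1 0 0 0 0; 0 0 0 0 0 0 0; 0 0 0 0 0 0 0"
}}

```text
time_s: 2.77
ee_pos: [0.4956, -0.1524, 0.0779]
ee_rot: [[0.996, -0.092, 0.0], [-0.092, -0.996, -0.0], [0.0, 0.0, -1.0]]
wrist_force: [-0.3, -0.4, 0.1]
gripper_width: -0.0001
grasp_force: 0.0
```

>>> {"method": "drive_tool", "body": {
  "targets": "0 0 0.1 0 0 0 0; 0 0 0.05 0 0 0 0; 0 0 0.05 0 0 0 0; 0 0 0.05 0 0 0 0; 0 0 0.05 0 0 0 0; 0 0 0 0 0 0 0; 0 0 0 0 0 0 0; 0 0 0 0 0 0 0"
}}

```text
time_s: 3.43
ee_pos: [0.4957, -0.1524, 0.076]
ee_rot: [[0.996, -0.092, 0.001], [-0.092, -0.996, -0.0], [0.001, 0.0, -1.0]]
wrist_force: [-3.2, 1.3, 9.9]
gripper_width: 0.0001
grasp_force: 5.1
```

Square 4 is solid: 10 N with no give. Next is square 3.

>>> {"method": "drive_tool", "body": {
  "targets": "0 0 -0.8 0 0 0 0; 0 -2.5 0 0 0 0 0; 0 -2.4 0 0 0 0 0; 0 0 0 0 0 0 0; 0 0 0.6 0 0 0 0; 0 0 0.2 0 0 0 0; 0 0 0 0 0 0 0; 0 0 0 0 0 0 0"
}}

```text
time_s: 4.1
ee_pos: [0.5008, -0.1036, 0.076]
ee_rot: [[0.996, -0.092, 0.002], [-0.092, -0.996, 0.001], [0.002, -0.002, -1.0]]
wrist_force: [-3.1, 4.3, 12.8]
gripper_width: 0.0
grasp_force: 6.2
```

Square 3 is solid too: 12.8 N at z 0.076. Next is square 2.

>>> {"method": "drive_tool", "body": {
  "targets": "0 0 -0.8 0 0 0 0; 0 -2.5 0 0 0 0 0; 0 -2.4 0 0 0 0 0; 0 0 0 0 0 0 0; 0 0 0.6 0 0 0 0; 0 0 0.2 0 0 0 0; 0 0 0 0 0 0 0; 0 0 0 0 0 0 0"
}}

```text
time_s: 4.77
ee_pos: [0.5053, -0.0554, 0.076]
ee_rot: [[0.996, -0.093, 0.002], [-0.093, -0.996, 0.001], [0.002, -0.001, -1.0]]
wrist_force: [-3.5, 3.5, 13.5]
gripper_width: -0.0
grasp_force: 6.7
```

Square 2 is solid as well, which leaves square 1.

>>> {"method": "drive_tool", "body": {
  "targets": "0 0 -0.8 0 0 0 0; 0 -2.5 0 0 0 0 0; 0 -2.4 0 0 0 0 0; 0 0 0 0 0 0 0; 0 0 0.6 0 0 0 0; 0 0 0.2 0 0 0 0; 0 0 0 0 0 0 0; 0 0 0 0 0 0 0"
}}

```text
time_s: 5.43
ee_pos: [0.5092, -0.007, 0.0745]
ee_rot: [[0.996, -0.093, -0.0], [-0.093, -0.996, -0.0], [-0.0, 0.0, -1.0]]
wrist_force: [-0.3, -0.0, 1.1]
gripper_width: 0.0001
grasp_force: 0.6
```

Square 1 gives, so I'll press it in.

>>> {"method": "drive_tool", "body": {
  "targets": "0 0 0.2 0 0 0 0; 0 0 0.2 0 0 0 0; 0 0 0.15 0 0 0 0; 0 0 0 0 0 0 0; 0 0 0 0 0 0 0; 0 0 0 0 0 0 0; 0 0 0 0 0 0 0; 0 0 0 0 0 0 0"
}}

```text
time_s: 6.1
ee_pos: [0.5093, -0.007, 0.07]
ee_rot: [[0.996, -0.093, 0.001], [-0.093, -0.996, -0.002], [0.001, 0.002, -1.0]]
wrist_force: [-2.1, -2.5, 8.4]
gripper_width: 0.0002
grasp_force: 4.1
```

```bash
python3 - <<'E'
from h import *
cv2.imwrite("pics/side1.png",cv2.resize(eyes.read_camera("side")[80:280,150:400,::-1],None,fx=3,fy=3))
s=observe();print(s["ee_pos"],s["wrist_force"])
E
```

```text
[ 0.50934239 -0.00698145  0.07001222] [-2.52949546 -1.47304914  7.90420445]
```

View pics/side1.png

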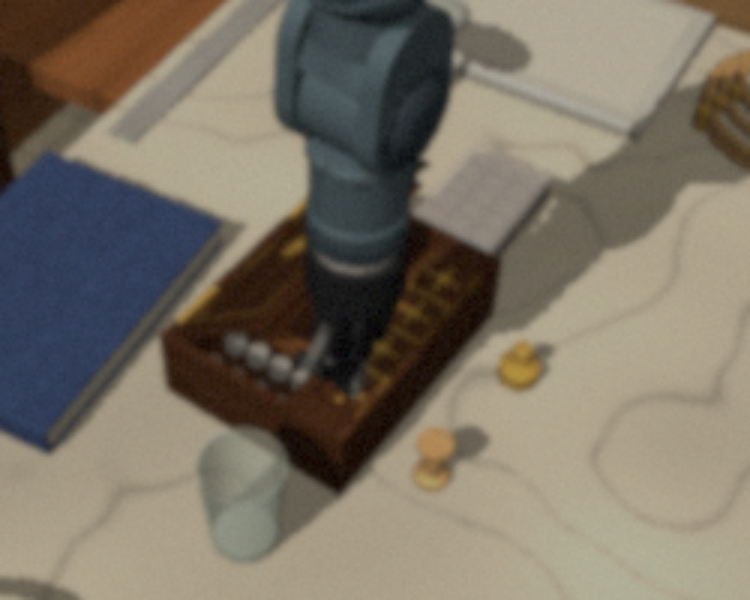

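The interior with grey bobbins is visible near crop px (260,360), so the lid looks raised. I'll rise and move to the lid's middle.

>>> {"method": "drive_tool", "body": {
  "targets": "0 0 -0.6 0 0 0 0; -0.5 0 -2.4 0 0 0 0; -0.5 0 -3.2 0 0 0 0; 0 0 -3.3 0 0 0 0; 0 2.5 0 0 0 0 0; 0 2.5 0 0 0 0 0; 0 2.3 0 0 0 0 0; 0 0 0 0 0 0 0"
}}

```text
time_s: 6.82
ee_pos: [0.4922, -0.0808, 0.1644]
ee_rot: [[0.995, -0.096, -0.0], [-0.096, -0.995, -0.002], [0.0, 0.002, -1.0]]
wrist_force: [-0.3, 0.5, 0.2]
gripper_width: 0.0001
grasp_force: 0.0
```

```bash
python3 - <<'E'
from h import *
a=eyes.read_camera("side")[80:280,150:400,::-1]; b=eyes.read_camera("top")[120:270,160:360,::-1]
cv2.imwrite("pics/both.png",np.hstack([cv2.resize(a,(400,320)),cv2.resize(b,(400,320))]))
s=observe();print(s["ee_pos"],s["wrist_force"])
E
```

```text
[ 0.49202235 -0.07810778  0.16398874] [-0.55929596  0.91206587  0.35495689]
```

View pics/both.png

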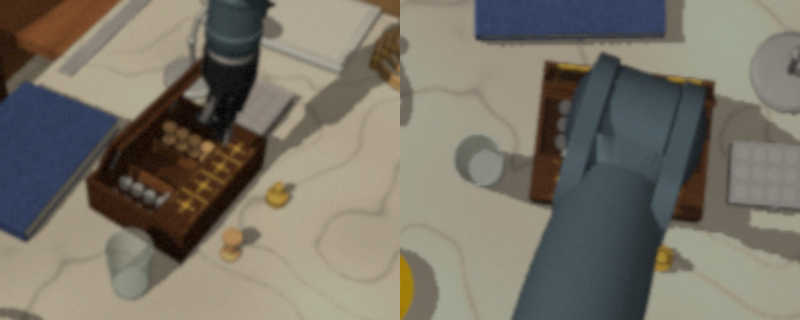

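Both views show the lid up on its hinge side (left panel, about (110–190, 75–160)) and the fingers in front of it; the bystanders haven't moved. Next I'll approach the lid and push.

>>> {"method": "drive_tool", "body": {
  "targets": "2.5 0 0 0 0 0 0; 2.5 0 0 0 0 0 0; 2 0 0 0 0 0 0; 1.2 0 0 0 0 0 0; 0.6 0 0 0 0 0 0; 0.4 0 0 0 0 0 0; 0.4 0 0 0 0 0 0; 0.4 0 0 0 0 0 0"
}}

```text
time_s: 7.58
ee_pos: [0.5912, -0.0863, 0.1641]
ee_rot: [[0.996, -0.092, -0.002], [-0.092, -0.996, 0.0], [-0.002, -0.0, -1.0]]
wrist_force: [-0.2, 0.8, 1.6]
gripper_width: -0.0002
grasp_force: 0.6
```

>>> {"method": "drive_tool", "body": {
  "targets": "0.4 0 0 0 0 0 0; 0.4 0 0 0 0 0 0; 0.4 0 0 0 0 0 0; 0.4 0 0 0 0 0 0; 0.4 0 0 0 0 0 0; 0.4 0 0 0 0 0 0; 0.4 0 0 0 0 0 0; 0.4 0 0 0 0 0 0"
}}

```text
time_s: 8.25
ee_pos: [0.6244, -0.0901, 0.1643]
ee_rot: [[0.996, -0.092, 0.0], [-0.092, -0.996, -0.0], [0.0, 0.0, -1.0]]
wrist_force: [-0.1, 0.2, 0.5]
gripper_width: 0.0001
grasp_force: 0.2
```

>>> {"method": "drive_tool", "body": {
  "targets": "0.4 0 0 0 0 0 0; 0.4 0 0 0 0 0 0; 0.4 0 0 0 0 0 0; 0.4 0 0 0 0 0 0; 0.3 0 0 0 0 0 0; 0.2 0 0 0 0 0 0; 0 0 0 0 0 0 0; 0 0 0 0 0 0 0"
}}

```text
time_s: 8.92
ee_pos: [0.645, -0.0919, 0.1642]
ee_rot: [[0.996, -0.092, 0.0], [-0.092, -0.996, -0.0], [0.0, 0.0, -1.0]]
wrist_force: [-0.3, 0.3, 0.1]
gripper_width: -0.0003
grasp_force: 0.0
```

```bash
python3 - <<'E'
from h import *
a=eyes.read_camera("side")[80:280,150:400,::-1]; b=eyes.read_camera("top")[120:270,160:360,::-1]
cv2.imwrite("pics/both2.png",np.hstack([cv2.resize(a,(400,320)),cv2.resize(b,(400,320))]))
s=observe();print(s["ee_pos"],s["wrist_force"])
E
```

```text
[ 0.64471344 -0.09188018  0.1643026 ] [ 0.14741973 -0.89942741  0.31845993]
```

View pics/both2.png

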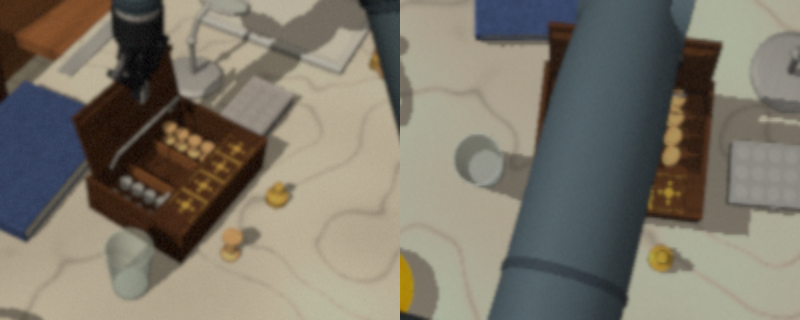

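The lid now stands past upright: in the top view its edge is at about (555–720, 25–45), beyond the hinge. I'll back off and check that it stays.

>>> {"method": "drive_tool", "body": {
  "targets": "-1 0 0 0 0 0 0; -3 0 0 0 0 0 0; -3 0 0 0 0 0 0; -3 0 0 0 0 0 0; -3 0 0 0 0 0 0; 0 0 -3 0 0 0 0; 0 0 -3 0 0 0 0; 0 0 0 0 0 0 0"
}}

```text
time_s: 9.68
ee_pos: [0.5157, -0.0801, 0.2286]
ee_rot: [[0.996, -0.092, 0.005], [-0.092, -0.996, -0.002], [0.005, 0.001, -1.0]]
wrist_force: [2.2, -1.4, -0.1]
gripper_width: -0.0001
grasp_force: 0.0
```

>>> {"method": "drive_tool", "body": {
  "targets": "-2 3 0 0 0 0 0; -2 3 0 0 0 0 0; -2 3 0 0 0 0 0; 0 3 0 0 0 0 0; 0 3 0 0 0 0 0; 0 3 0 0 0 0 0; 0 3 0 0 0 0 0; 0 0 0 0 0 0 0"
}}

```text
time_s: 10.35
ee_pos: [0.4364, -0.2888, 0.2246]
ee_rot: [[0.995, -0.097, 0.001], [-0.097, -0.995, -0.004], [0.002, 0.004, -1.0]]
wrist_force: [0.4, 0.0, 0.1]
gripper_width: -0.0
grasp_force: 0.0
```

```bash
python3 - <<'E'
from h import *
a=eyes.read_camera("side")[80:280,150:400,::-1]; b=eyes.read_camera("top")[120:270,160:360,::-1]
cv2.imwrite("pics/both3.png",np.hstack([cv2.resize(a,(400,320)),cv2.resize(b,(400,320))]))
X=lambda x,y,z:[.5689+.9959*x+.0906*y,-.0846-.0906*x+.9959*y,z]
for t in(1.2,1.65,1.75,1.85):
  for y in(.116,-.116):
    P=X(.088-.119*np.cos(t),y,.077+.119*np.sin(t))
    print(t,y,((proj("side",P)-[150,80])*1.6).round(),((proj("top",P)-[160,120])*[2,2.133]+[400,0]).round())
print(observe()["ee_pos"])
E
```

```text
1.2 0.116 [108. 140.] [541.  78.]
1.2 -0.116 [198.  57.] [716.  99.]
1.65 0.116 [ 80. 121.] [546.  35.]
1.65 -0.116 [172.  40.] [720.  56.]
1.75 0.116 [ 74. 119.] [547.  26.]
1.75 -0.116 [166.  38.] [721.  47.]
1.85 0.116 [ 68. 117.] [548.  18.]
1.85 -0.116 [161.  37.] [722.  39.]
[ 0.43631978 -0.28448386  0.22445792]
```

View pics/both3.png

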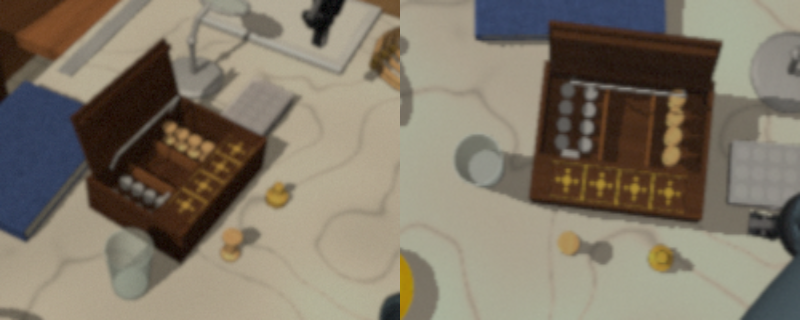

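The lid's edge is at about (551,23)–(720,41), which matches 1.8–1.85 rad, and the bystanders are in place. I'll wait a little and compare pictures.

>>> {"method": "drive_tool", "body": {
  "targets": "0 0 0 0 0 0 0; 0 0 0 0 0 0 0; 0 0 0 0 0 0 0; 0 0 0 0 0 0 0; 0 0 0 0 0 0 0; 0 0 0 0 0 0 0; 0 0 0 0 0 0 0; 0 0 0 0 0 0 0"
}}

```text
time_s: 11.12
ee_pos: [0.4364, -0.2834, 0.2243]
ee_rot: [[0.996, -0.092, 0.0], [-0.092, -0.996, -0.0], [0.0, 0.0, -1.0]]
wrist_force: [0.4, 0.2, 0.0]
gripper_width: 0.0002
grasp_force: 0.0
```

>>> {"method": "drive_tool", "body": {
  "targets": "0 0 0 0 0 0 0; 0 0 0 0 0 0 0; 0 0 0 0 0 0 0; 0 0 0 0 0 0 0; 0 0 0 0 0 0 0; 0 0 0 0 0 0 0; 0 0 0 0 0 0 0; 0 0 0 0 0 0 0"
}}

```text
time_s: 11.78
ee_pos: [0.4363, -0.2835, 0.2243]
ee_rot: [[0.996, -0.092, -0.0], [-0.092, -0.996, -0.0], [-0.0, 0.0, -1.0]]
wrist_force: [-0.4, -0.3, -1.0]
gripper_width: -0.0
grasp_force: 0.0
```

```bash
python3 - <<'E'
from h import *
a=eyes.read_camera("side")[80:280,150:400,::-1]; b=eyes.read_camera("top")[120:270,160:360,::-1]
o=cv2.imread("pics/both3.png"); n=np.hstack([cv2.resize(a,(400,320)),cv2.resize(b,(400,320))])
cv2.imwrite("pics/both4.png",n)
d=cv2.blur(cv2.absdiff(o,n).max(2),(5,5)); print((d[:,:300]>25).sum(),(d[:80,520:740]>25).sum())
E
```

```text
4 0
```

View pics/both4.png

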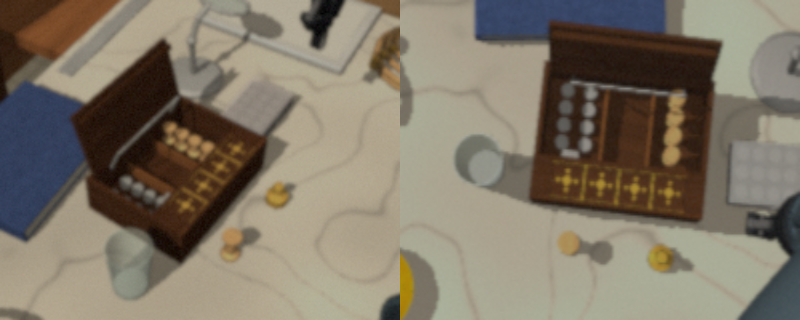

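The lid is still at its back stop, with the edge unchanged at (551,23)–(720,41), and everything else is in place.

```bash
python3 -c "
from plant import workorder
print(workorder.hand_in())"
```

```text
the job is handed in; nothing more can be done
None
```

The job is handed in, with no verdict shown: square 1 was the catch, the lid rests wide open at its back stop, and the bystanders I could see in the last pictures had not moved (the dish was mostly out of frame).

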